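# Free-spin check of the extractor spindle pulley

## Robot

A 6-joint arm with a two-finger parallel gripper is mounted at the origin on the work surface. World frame = base frame: x ahead of the robot, y to its left, z up, the work surface at z = 0. Lengths are in mm, angles in rad, forces in N, time in s.
With the tool pointing down it reaches from about 275 to 1000 mm from the base axis. Payload 8.4 kg.
Tool frame: the origin (TCP) lies midway between the tips of the shut fingers; the grasp point (between the pads) lies 19 mm behind it; z points along the fingers, y is the line along which they close (so a half turn about z gives the same grasp; the last joint's range is limited). The gripper opens to 85 mm and grips with 20 to 120 N. Pads are 22 mm wide; open, the fingers measure 114 mm over their backs; the gripper's body (76 mm by 85 mm) begins 54 mm behind the grasp point. The pads swing forward as they close: fully open they stand 13 mm farther back than shut.
Start: joints at [1.34, 0.353, 1.633, -0, 1.155, -0.002], TCP at [141.754, 608.715, 231.281] pointing down, gripper open.
Joint ranges: [-2.63, 2.63], [-0.92, 2.1], [0.06, 2.66], [-1.3, 4.44], [0, 2.69], [-3.02, 3.02]. Speed limits (rad/s): [2.22, 2.22, 2.79, 3.14, 3.14, 3.14].

## Interface

Orientations are given as [roll, pitch, yaw] about the fixed x, y, z axes, in that order (R = Rz(yaw) Ry(pitch) Rx(roll)).
In Python, from rig import telemetry, optics, r gives the robot as it stands.
- The arm moves only by the tool play_rows, never from a script. Its arguments are lists of equal length, an entry for each row: "dp": the shift along the tool's x, y, z in units of 40 mm (1.0 is 40 mm), a list of three; "rot": the turn, a rotation vector about the tool's x, y, z in units of 6 degrees (1.0 is 6 degrees), a list of three. In form: {"dp": [[tx, ty, tz], ...], "rot": [[ax, ay, az], ...]}. A call has 1 to 5 rows; each row is the pose to reach, as a shift and turn from the pose commanded when the call began, along the tool's axes at that moment; what a row does not reach only later rows make up. A row lasts 1/12 s, in which the tool goes at most 41.7 mm and 7.16 degrees, less where a joint would pass 70% of its speed; a pose out of reach is approached as far as the arm can. A call with a gripper value outside its range is refused whole. "fingers" is the opening, from 0 (shut) to 1 (fully open), set as the call begins (left out, the last holds). The fingers move at their own pace and stop on an object; "grip_force" is the grip in N (left out, the last holds). Time passes only in rows, so rows that repeat a pose let the fingers close. It gives the time, the measured TCP pose, the force, the opening and the grip force at its end, in the units of the state.
- telemetry.sense(): the state, without advancing time (a new reading comes with each control period).
- optics.grab_frame(name): name is "scene" or "top" or "wrist"; returns a dict with "color" (384x512x3 uint8, red, green, blue), "mtx" (3x3 intrinsics, pixels), "R" (3x3) and "t" (3): a world point X has camera coordinates R X + t; the wrist camera has in their place "mount" (4x4, takes a point from camera to tool coordinates, whose origin is the TCP and whose axes are the flange's). Camera axes: x right, y down, z forward; pixel columns grow to the right and rows downward; lengths in mm; the calibration is good to about 2 mm. A picture is of the moment at which its call begins: read the wrist's pose just before it. There is no depth.
- r.sign_off(): hands the job in; it is judged then, once.
The state is a dict: "clock": time; "qpos": joint angles; "qvel": joint speeds; "joint_efforts": joint torques, N m; "eef_pos": TCP position; "tcp_rot": TCP orientation; "contact_force": force on the tool from outside, world axes, zero at the start; "wrist_torque": the same for the moment, N m; "opening": opening from 0.0 (shut) to 1.0 (fully open); "grasp_force": force on a finger pad.
Only numpy, scipy, OpenCV 4.12 (cv2) and the standard library are available. Lean on these libraries where they do the work, as an engineer would, in place of code of your own. Each camera call takes 0.05 s, during which the arm holds its last target. There are 200 camera calls.

## Task

Pull the locking pin out of the pulley and stow it fully down in the empty parking hole at the end of the bed. Then lay closed fingertips lightly on the pulley's smooth top face, draw it round at least one full turn from where it was, and take the finger off while it is still moving briskly, so that it runs on by itself for the best part of a second and comes to rest, showing that nothing rubs. Press only lightly on the unit, and leave the other things on the bench as they are.

Things in the scene. Friction and masses are not known exactly. Their poses are not given: they have to be found in the camera images.
- drive: Grey cast bed of a spindle unit, bolted down: 200 mm (its x) by 300 mm (its y) by 45 mm high; origin at the centre of its underside, z up. A plain grey metal V-belt pulley, 150 mm across, 24 mm thick, stands on it, centred on the origin. Never press bed or pulley with more than 16 N. Pulley face: flat, smooth, spots flush; rub it with closed fingertips at 35 to 45 mm radius, clear of the rim's notch; 4 to 10 N carries it round.
- spindle_axis (a point): Point on the pulley's vertical axis, 45 mm above the bench. The pulley's top face stands 75 to 87 mm above the bench: a height screw, set differently each time and shown in no reading, decides, so feel for it. The spindle is sprung: past 1 to 4 N the pulley yields straight down, about 1 mm per further 7 N, with a stop after 5.5 mm.
- lock_hole (a point): Mouth of the locking hole in the bed's top, 66 mm from the spindle axis along the bed's +x, 11 mm across and 25 mm deep. At the start the pin stands in it, passing through the notch (about 12 mm wide, 17 mm deep from the edge) in the pulley's rim.
- park_hole (a point): Mouth (centre, at the bed's top face, 45 mm above the bench; z up) of the empty parking hole, 122 mm from the spindle axis along the bed's -y, 11 mm across and 25 mm deep, with a 2 mm chamfer.
- pin: Steel locking pin, 60 g, upright: shank 8 mm across with a tapered foot, 80 mm long, below a black round head 18 mm across and 28 mm high; 108 mm overall. Origin at the centre of the foot, z towards the head. It is loose in its hole and lifts straight up; its foot must rise 70 mm to clear the pulley.
- pin_head (a point): Middle of the pin's black head, 94 mm above the foot: the place to grip.
- rotor (a joint): Turn of the pulley about its upright axis in rad, 0 at the start, growing anticlockwise seen from above; either direction will do. The pulley runs on a light bearing: let go at 2 to 3 rad/s it runs on for about a second. With the pin in, it is locked.
- bearing: Bystander: steel ring 36 mm across, 11 mm high, lying on the bed's +y end. Origin at centre of underside.
- nut: Bystander: dark round nut 22 mm across, 10 mm high, on the bed's +y end. Origin at centre of underside.
- tin: Bystander: brown open tin, 80 mm across, 85 mm high. Origin at centre of underside.
- bottle: Bystander: amber bottle, 56 mm across, 130 mm high. Origin at centre of underside.
- wrench: Bystander: steel wrench lying on the bench.
- casing: Bystander: dark red open instrument casing, 120 x 170 x 70 mm. Origin at centre of underside.
- block: Bystander: light wooden block, 50 x 110 x 30 mm. Origin at centre of underside.

How it is judged:
By the outcome, as a careful person would: the job done as asked, in the order asked, and still so for the second after the job is handed in, with the robot touching nothing.
It also fails if it takes over 67 s, if anything falls off the work surface, if the arm or the gripper's body presses on something with over 40 N, if the wrist force passes 120 N, or if a joint passes its speed limit or range.

## Working session

There is one attempt and no reset: what is moved stays moved. The work goes in short steps, Python scripts to look and compute and a tool call to move; the robot and the scene stay as the last step left them, time stands still between calls to the robot, and variables do not carry over. Pictures are saved under pics/ and viewed, at most 10 in all, crops included, and the job is handed in when it is done.

Besides the shell and the picture viewer there is one more tool, called after "Emit:" as name(argument=value, ...) on one line, values as JSON. play_rows: Moves the arm, as the interface text tells. Its arguments: {"type":"object","properties":{"dp":{"type":"array"},"rot":{"type":"array"},"fingers":{"type":"number"},"grip_force":{"type":"number"}},"required":["dp","rot"]}

```bash
ls; mkdir -p pics
python3 - <<'E'
from rig import telemetry, optics, r
import cv2
s=telemetry.sense(); print(s)
for n in("top","scene"):
    f=optics.grab_frame(n); cv2.imwrite(f"pics/{n}0.png",f["color"][:,:,::-1]); print(n,f["mtx"].tolist(),f["R"].tolist(),f["t"].tolist())
f=optics.grab_frame("wrist"); print(f["mount"].tolist(),f["mtx"].tolist())
import numpy as np
a=cv2.imread("pics/top0.png");
cv2.imwrite("pics/w0.png",f["color"][:,:,::-1])
E
```

```text
pics
{'clock': 0.0, 'qpos': array([ 1.33962039e+00,  3.53634263e-01,  1.63414781e+00, -2.77992323e-05,
        1.15518119e+00, -2.38638141e-03]), 'qvel': array([ 0.00027127,  0.00181502,  0.00063666, -0.00325746, -0.00084418,
       -0.00091052]), 'joint_efforts': array([ 3.70820799e-04, -6.05263209e+01, -3.42064047e+01,  2.07451353e-04,
        9.33819363e-03,  2.92282346e-05]), 'eef_pos': array([141.64014135, 608.24912356, 230.56449374]), 'tcp_rot': array([-3.14022198e+00,  2.21463422e-05,  2.91281435e+00]), 'contact_force': array([0.44722493, 0.40545106, 0.6894978 ]), 'wrist_torque': array([ 0.01050249,  0.0084048 , -0.05425896]), 'grasp_force': 0.0, 'opening': 0.9986877529710071}
top [[482.1003323860407, 0.0, 260.6346311417901], [0.0, 482.1003323860407, 183.75984791440513], [0.0, 0.0, 1.0]] [[-0.02459156471868958, -0.9995168729480088, -0.01900725221911033], [-0.9822657970449545, 0.02769348503152483, -0.18543725311395629], [0.18587404041535033, 0.014109981539431006, -0.982472263995595]] [9.227133559387301, 537.8136207915261, 1302.6853006113597]
scene [[387.4265842856835, 0.0, 253.69182253135452], [0.0, 387.4265842856835, 188.13712614205897], [0.0, 0.0, 1.0]] [[0.8063087711853337, 0.5914799436953805, -0.004200204245861839], [0.40419904457616695, -0.5561629800203689, -0.7261582968048884], [-0.43184406661816155, 0.5838100854395822, -0.6875147171266346]] [-410.549425463077, -140.93546397514282, 1413.4189413173303]
[[-0.0009539328429433426, -0.9514537524962241, -0.30779026442203056, 78.88213415453964], [0.9999995232316155, -0.0009718540873349041, -9.505878920388925e-05, 0.4539704875968775], [-0.00020868318482470782, -0.3077902083570647, 0.9514542259566886, -143.1082773256577], [0.0, 0.0, 0.0, 1.0]] [[324.01062218498237, 0.0, 259.7186659882077], [0.0, 324.01062218498237, 184.74994841426283], [0.0, 0.0, 1.0]]
```

View pics/top0.png

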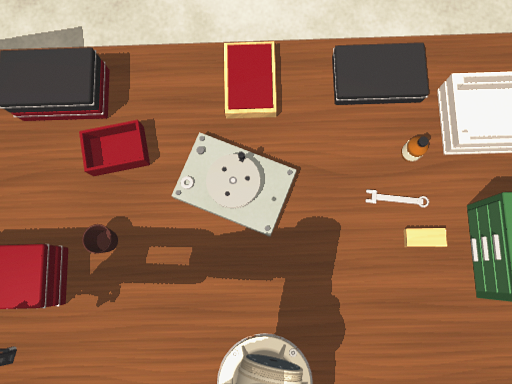

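View pics/scene0.png

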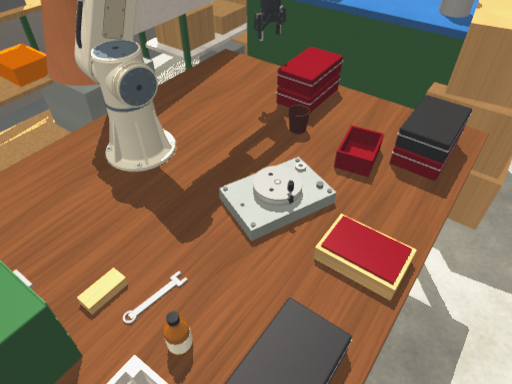

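The top view shows the bed with corners near (203,133), (299,168), (270,235) and (172,196). The pin head is at (240,156), the pulley hub at (233,180), the bearing at (188,182) and the parking hole at about (274,198). The scene view agrees with this.

```bash
cat > h.py <<'E'
import numpy as np, cv2
from rig import telemetry, optics, r
from scipy.spatial.transform import Rotation as Ro
def ray(f,uv,z,Rt=None):
    uv=np.atleast_2d(np.float64(uv)); d=np.c_[uv,np.ones(len(uv))]@np.linalg.inv(f["mtx"]).T
    if "mount" in f:
        s=Rt; M=f["mount"]; T=Ro.from_euler("xyz",s["tcp_rot"]).as_matrix()
        o=T@M[:3,3]+s["eef_pos"]; d=d@(T@M[:3,:3]).T
    else: o=-f["R"].T@f["t"]; d=d@f["R"]
    return o+d*((z-o[2])/d[:,2])[:,None]
def proj(f,X,s=None):
    X=np.atleast_2d(np.float64(X))
    if "mount" in f:
        M=f["mount"];T=Ro.from_euler("xyz",s["tcp_rot"]).as_matrix()
        c=((X-s["eef_pos"])@T-M[:3,3])@M[:3,:3]
    else: c=X@f["R"].T+f["t"]
    p=c@f["mtx"].T; return p[:,:2]/p[:,2:]
E
python3 - <<'E'
from h import *
f=optics.grab_frame("top"); c=f["color"]; hsv=cv2.cvtColor(c,cv2.COLOR_RGB2HSV)
m=((hsv[...,1]<60)&(hsv[...,2]>110)).astype(np.uint8)*255
m[:125]=0;m[240:]=0;m[:,:165]=0;m[:,305:]=0
cs,_=cv2.findContours(m,0,2); k=max(cs,key=cv2.contourArea)
X=ray(f,k[:,0,:],45)[:,:2].astype(np.float32)
rc=cv2.minAreaRect(X); print(rc, cv2.boxPoints(rc))
print("hub@81",ray(f,[233,180],81),"pin head top@128",ray(f,[240,156],110),"park",ray(f,[274,198],45),"bearing",ray(f,[188,182],50))
cv2.imwrite("pics/c1.png",cv2.resize(c[120:245,160:310,::-1],None,fx=5,fy=5,interpolation=cv2.INTER_CUBIC)[:600])
E
```

```text
((544.1378173828125, 71.35749053955078), (301.8471374511719, 202.76319885253906), 66.7373275756836) [[ 391.39136   -27.25621 ]
 [ 577.67065  -107.336945]
 [ 696.8843    169.97119 ]
 [ 510.60498   250.05193 ]]
hub@81 [[544.73668038  70.29636446  81.        ]] pin head top@128 [[604.77633793  48.25909207 110.        ]] park [[497.25800419 -41.31166749  45.        ]] bearing [[548.75796073 199.53536261  50.        ]]
```

View pics/c1.png

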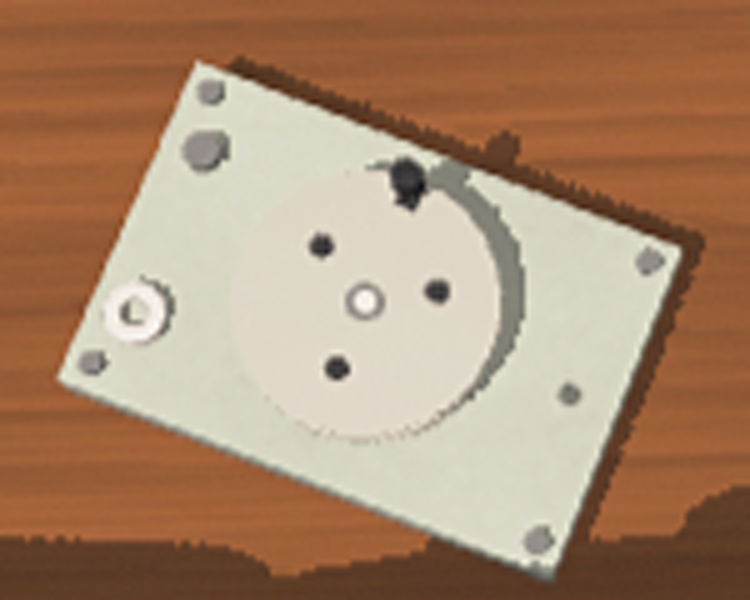

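Emit:
play_rows(dp=[[0,0,0],[0,0,0],[0,0,0],[0,0,0],[0,0,0]], rot=[[0,0,1],[0,0,2],[0,0,3],[0,0,4],[0,0,5]], fingers=0.7)

```text
clock: 0.62
eef_pos: [141.7, 608.6, 231.1]
tcp_rot: [-3.141, 0.0, 2.384]
contact_force: [-0.4, -1.0, -0.2]
opening: 0.7
grasp_force: 0.0
```

Emit:
play_rows(dp=[[0,0,0],[0,0,0],[0,0,0],[0,0,0],[0,0,0]], rot=[[0,0,1],[0,0,2],[0,0,3],[0,0,4],[0,0,5]])

```text
clock: 1.03
eef_pos: [141.7, 608.6, 231.0]
tcp_rot: [-3.141, 0.0, 1.86]
contact_force: [-0.2, -0.8, -0.4]
opening: 0.705
grasp_force: 0.0
```

Emit:
play_rows(dp=[[0,0,0],[0,0,0],[0,0,0],[0,0,0],[0,0,0]], rot=[[0,0,1],[0,0,2],[0,0,2.815],[0,0,2.815],[0,0,2.815]])

```text
clock: 1.45
eef_pos: [141.7, 608.6, 231.1]
tcp_rot: [-3.142, 0.0, 1.574]
contact_force: [-0.6, 0.2, -0.1]
opening: 0.701
grasp_force: 0.0
```

Emit:
play_rows(dp=[[-0.56,0.46,0],[-1.12,0.92,0],[-1.68,1.38,0],[-2.25,1.85,0],[-2.8,2.3,0]], rot=[[0,0,0],[0,0,0],[0,0,0],[0,0,0],[0,0,0]])

```text
clock: 1.87
eef_pos: [234.4, 495.5, 231.3]
tcp_rot: [3.142, 0.0, 1.575]
contact_force: [-0.1, 0.4, 0.2]
opening: 0.697
grasp_force: 0.0
```

Emit:
play_rows(dp=[[-0.56,0.46,0],[-1.12,0.92,0],[-1.68,1.38,0],[-2.25,1.85,0],[-2.8,2.3,0]], rot=[[0,0,0],[0,0,0],[0,0,0],[0,0,0],[0,0,0]])

```text
clock: 2.28
eef_pos: [326.5, 383.5, 231.4]
tcp_rot: [3.141, -0.0, 1.574]
contact_force: [-0.1, 0.9, 0.4]
opening: 0.7
grasp_force: 0.0
```

Emit:
play_rows(dp=[[-0.56,0.46,0],[-1.12,0.92,0],[-1.68,1.38,0],[-2.25,1.85,0],[-2.8,2.3,0]], rot=[[0,0,0],[0,0,0],[0,0,0],[0,0,0],[0,0,0]])

```text
clock: 2.7
eef_pos: [418.6, 271.4, 231.4]
tcp_rot: [3.141, -0.0, 1.574]
contact_force: [1.1, 0.2, -0.7]
opening: 0.702
grasp_force: 0.0
```

Emit:
play_rows(dp=[[-0.56,0.46,0],[-1.12,0.92,0],[-1.68,1.38,0],[-2.25,1.85,0],[-2.8,2.3,0]], rot=[[0,0,0],[0,0,0],[0,0,0],[0,0,0],[0,0,0]])

```text
clock: 3.12
eef_pos: [510.6, 159.4, 231.4]
tcp_rot: [3.141, -0.0, 1.574]
contact_force: [0.9, -0.2, 0.1]
opening: 0.701
grasp_force: 0.0
```

Emit:
play_rows(dp=[[-0.56,0.46,0],[-1.12,0.92,0],[-1.68,1.38,0],[-1.68,1.38,0],[-1.68,1.38,0]], rot=[[0,0,0],[0,0,0],[0,0,0],[0,0,0],[0,0,0]])

```text
clock: 3.53
eef_pos: [565.4, 92.5, 231.0]
tcp_rot: [-3.141, 0.0, 1.571]
contact_force: [-0.8, 0.8, -0.3]
opening: 0.698
grasp_force: 0.0
```

Run:
```python
from h import *
s=telemetry.sense(); print(s["clock"],s["eef_pos"],s["tcp_rot"],s["contact_force"],s["opening"],s["qpos"])
f=optics.grab_frame("wrist"); print(proj(f,[[605,45,114],[605,45,128],[544.5,71,81],[496.3,-41.1,45]],s))
cv2.imwrite("pics/w1.png",cv2.resize(f["color"][:,:,::-1],None,fx=1.5,fy=1.5))
```

```text
3.5333 [565.44204367  92.47667184 231.01035907] [-3.14123629e+00  1.96060056e-05  1.57095478e+00] [-0.80456377  0.79577845 -0.28172841] 0.6979287615518616 [1.59472105e-01 2.73072775e-01 1.74691376e+00 4.12631606e-05
 1.12196108e+00 1.59295748e-01]
[[304.48272083 230.69865918]
 [306.66164902 238.04676173]
 [237.83483383 190.79234118]
 [200.65043095 271.51666928]]
```

View pics/w1.png

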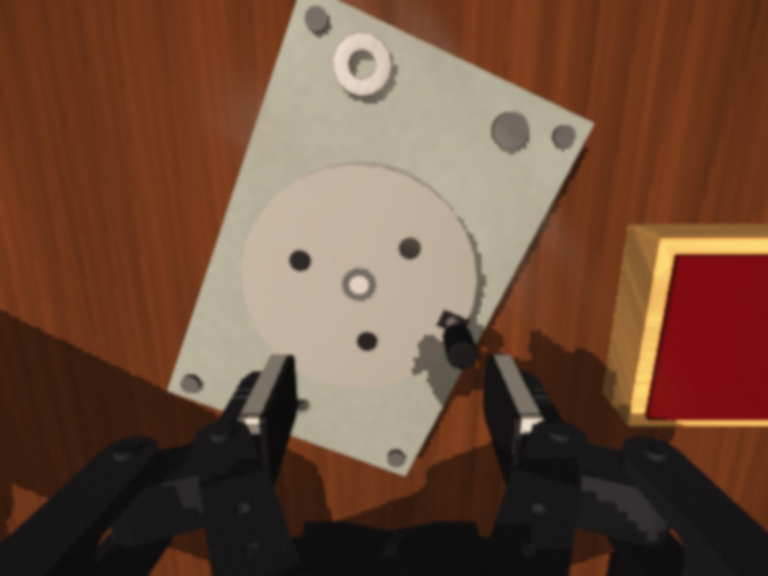

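The wrist view has the hub at (358,284)/1.5, the pin head at (462,350)/1.5 and the parking hole at (302,405)/1.5. All are within about 1.5 px of the prediction. Next I go down on the pin.

Emit:
play_rows(dp=[[-0.4,0.33,0],[-0.8,0.66,0],[-1.18,1.0,0.3],[-1.18,1.0,0.8],[-1.18,1.0,1.3]], rot=[[0,0,0],[0,0,0],[0,0,0],[0,0,0],[0,0,0]])

```text
clock: 4.0
eef_pos: [605.4, 46.8, 179.3]
tcp_rot: [3.14, -0.0, 1.572]
contact_force: [0.1, -0.5, 0.1]
opening: 0.703
grasp_force: 0.0
```

Emit:
play_rows(dp=[[0,0,0.5],[0,0,1.0],[0,0,1.5],[0,0,1.8],[0,0,2.0]], rot=[[0,0,0],[0,0,0],[0,0,0],[0,0,0],[0,0,0]])

```text
clock: 4.42
eef_pos: [603.7, 47.3, 97.9]
tcp_rot: [-3.139, -0.0, 1.573]
contact_force: [-0.2, 0.5, 0.1]
opening: 0.702
grasp_force: 0.0
```

Emit:
play_rows(dp=[[0,0,0.0],[0,0,0.0],[0,0,0],[0,0,0],[0,0,0]], rot=[[0,0,0],[0,0,0],[0,0,0],[0,0,0],[0,0,0]], fingers=0.3, grip_force=40)

```text
clock: 4.83
eef_pos: [605.6, 46.4, 100.3]
tcp_rot: [3.14, -0.0, 1.571]
contact_force: [0.3, 0.2, -0.2]
opening: 0.301
grasp_force: 0.0
```

Run:
```python
from h import *
s=telemetry.sense(); print(s["clock"],s["eef_pos"],s["tcp_rot"],s["contact_force"],s["opening"],s["grasp_force"])
f=optics.grab_frame("wrist"); print(proj(f,[[605,45,128],[496.7,-40.6,45]],s)*1.5)
cv2.imwrite("pics/w2.png",cv2.resize(f["color"][:,:,::-1],None,fx=1.5,fy=1.5))
```

```text
4.8333 [605.59414002  46.37337672 100.29888572] [ 3.13995680e+00 -1.34727165e-04  1.57080895e+00] [ 0.33294696  0.15668905 -0.23080533] 0.3014433342519063 0.0
[[387.45102872 426.18799272]
 [168.73429488 474.52087863]]
```

View pics/w2.png

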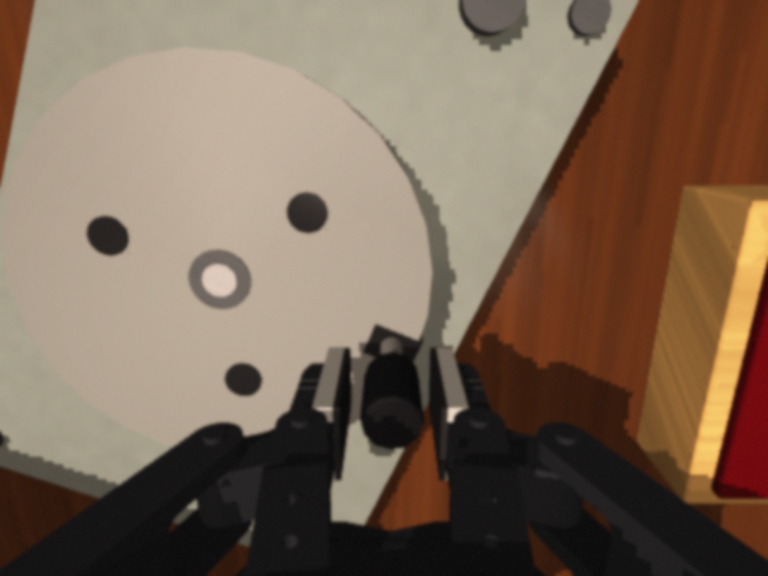

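The head at (391,400) is centred between the pads, which sit at about 343 and 440. I'll close and lift.

Emit:
play_rows(dp=[[0,0,0.0],[0,0,0.0],[0,0,0],[0,0,0],[0,0,0]], rot=[[0,0,0],[0,0,0],[0,0,0],[0,0,0],[0,0,0]], fingers=0, grip_force=40)

```text
clock: 5.3
eef_pos: [605.5, 46.3, 99.9]
tcp_rot: [3.14, -0.0, 1.571]
contact_force: [0.1, -0.6, 6.0]
opening: 0.196
grasp_force: 39.1
```

Emit:
play_rows(dp=[[0,0,0.0],[0,0,0.0],[0,0,-0.1],[0,0,-0.2],[0,0,-0.3]], rot=[[0,0,0],[0,0,0],[0,0,0],[0,0,0],[0,0,0]])

```text
clock: 5.72
eef_pos: [604.6, 46.3, 111.4]
tcp_rot: [-3.141, 0.0, 1.571]
contact_force: [0.6, -0.6, -1.2]
opening: 0.196
grasp_force: 39.1
```

Emit:
play_rows(dp=[[0,0,-0.2],[0,0,-0.5],[0,0,-0.9],[0,0,-1.3],[0,0,-1.75]], rot=[[0,0,0],[0,0,0],[0,0,0],[0,0,0],[0,0,0]])

```text
clock: 6.13
eef_pos: [604.8, 46.3, 182.7]
tcp_rot: [-3.141, -0.0, 1.571]
contact_force: [0.5, -0.3, -1.1]
opening: 0.191
grasp_force: 39.1
```

Emit:
play_rows(dp=[[0,0,-0.2],[0,0,-0.2],[0,0,-0.2],[0,0,-0.2],[0,0,-0.2]], rot=[[0,0,0],[0,0,0],[0,0,0],[0,0,0],[0,0,0]])

```text
clock: 6.55
eef_pos: [604.3, 46.3, 188.2]
tcp_rot: [-3.14, 0.0, 1.571]
contact_force: [0.1, 0.2, -0.5]
opening: 0.197
grasp_force: 39.1
```

Run:
```python
from h import *
s=telemetry.sense(); print(s["clock"],s["eef_pos"],s["tcp_rot"],s["contact_force"],s["opening"],s["grasp_force"])
```

```text
6.55 [604.25094144  46.2682164  188.17972845] [-3.13975570e+00  1.56040722e-04  1.57083666e+00] [ 0.11582486  0.16462612 -0.47473361] 0.19700577012423107 39.07045444124378
```

Emit:
play_rows(dp=[[-0.3,-0.4,0],[-0.8,-1.0,0],[-1.3,-1.6,0],[-1.75,-2.2,0],[-2.16,-2.69,0]], rot=[[0,0,0],[0,0,0],[0,0,0],[0,0,0],[0,0,0]])

```text
clock: 6.97
eef_pos: [495.0, -40.8, 188.2]
tcp_rot: [-3.139, -0.0, 1.571]
contact_force: [-0.4, -0.5, -0.8]
opening: 0.194
grasp_force: 39.1
```

Emit:
play_rows(dp=[[0,0,0.2],[0,0,0.5],[0,0,0.8],[0,0,1.0],[0,0,1.1]], rot=[[0,0,0],[0,0,0],[0,0,0],[0,0,0],[0,0,0]])

```text
clock: 7.38
eef_pos: [496.7, -39.8, 143.6]
tcp_rot: [-3.139, -0.0, 1.571]
contact_force: [-0.3, -0.6, -0.5]
opening: 0.193
grasp_force: 39.2
```

Emit:
play_rows(dp=[[0,0,0],[0,0,0],[0,0,0],[0,0,0],[0,0,0]], rot=[[0,0,0],[0,0,0],[0,0,0],[0,0,0],[0,0,0]])

```text
clock: 7.8
eef_pos: [497.7, -40.1, 145.7]
tcp_rot: [3.141, 0.0, 1.571]
contact_force: [0.3, 0.7, -0.2]
opening: 0.194
grasp_force: 39.2
```

Run:
```python
from h import *
s=telemetry.sense(); print(s["clock"],s["eef_pos"],s["tcp_rot"],s["contact_force"],s["opening"],s["grasp_force"])
f=optics.grab_frame("wrist"); e=s["eef_pos"]; print(proj(f,[[496.7,-40.6,45],[e[0],e[1],e[2]-78],[e[0],e[1],e[2]-78+30]],s))
cv2.imwrite("pics/w3.png",cv2.resize(f["color"][180:300,180:340,::-1],None,fx=5,fy=5))
```

```text
7.8 [497.74377157 -40.05486867 145.74712742] [3.14070941e+00 7.92107147e-05 1.57088635e+00] [ 0.33282247  0.70175315 -0.1710425 ] 0.19405108497203544 39.16848356137052
[[258.21845529 186.00698258]
 [259.55014373 195.06313831]
 [259.57376989 210.98918298]]
```

View pics/w3.png

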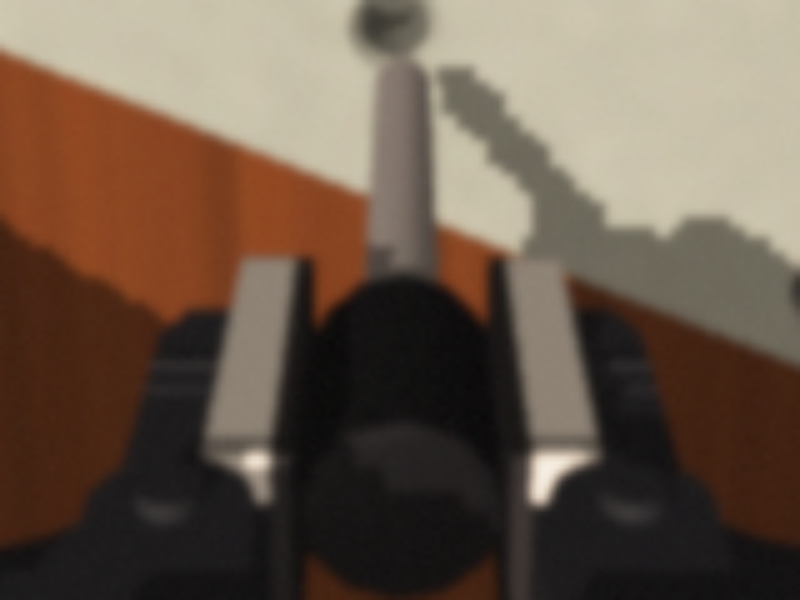

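The crop shows the hole at full-frame pixel (258,184.4) and the pin's foot at about (260.8,195), while TCP is at (259.6,195). I correct about -2 mm in x and +1 mm in y, then lower.

Emit:
play_rows(dp=[[0.03,-0.05,0],[0.03,-0.05,0.1],[0.03,-0.05,0.25],[0.03,-0.05,0.4],[0.03,-0.05,0.5]], rot=[[0,0,0],[0,0,0],[0,0,0],[0,0,0],[0,0,0]])

```text
clock: 8.27
eef_pos: [494.9, -38.9, 124.3]
tcp_rot: [-3.141, -0.0, 1.571]
contact_force: [0.1, -0.6, -1.2]
opening: 0.192
grasp_force: 39.2
```

Emit:
play_rows(dp=[[0,0,0.04],[0,0,0.08],[0,0,0.12],[0,0,0.16],[0,0,0.2]], rot=[[0,0,0],[0,0,0],[0,0,0],[0,0,0],[0,0,0]])

```text
clock: 8.68
eef_pos: [495.5, -38.9, 117.2]
tcp_rot: [3.141, 0.0, 1.571]
contact_force: [-0.2, 0.3, -0.2]
opening: 0.195
grasp_force: 39.2
```

Emit:
play_rows(dp=[[0,0,0.05],[0,0,0.1],[0,0,0.15],[0,0,0.2],[0,0,0.25]], rot=[[0,0,0],[0,0,0],[0,0,0],[0,0,0],[0,0,0]])

```text
clock: 9.1
eef_pos: [495.4, -38.9, 107.1]
tcp_rot: [3.141, 0.0, 1.571]
contact_force: [0.2, 0.9, -1.0]
opening: 0.199
grasp_force: 39.2
```

Emit:
play_rows(dp=[[0,0,0.03],[0,0,0.06],[0,0,0.09],[0,0,0.12],[0,0,0.12]], rot=[[0,0,0],[0,0,0],[0,0,0],[0,0,0],[0,0,0]])

```text
clock: 9.52
eef_pos: [495.3, -38.9, 102.3]
tcp_rot: [-3.141, 0.0, 1.571]
contact_force: [-0.2, -0.0, 0.1]
opening: 0.193
grasp_force: 39.1
```

Emit:
play_rows(dp=[[0,0,0.015],[0,0,0.03],[0,0,0.04],[0,0,0.04],[0,0,0.04]], rot=[[0,0,0],[0,0,0],[0,0,0],[0,0,0],[0,0,0]])

```text
clock: 9.93
eef_pos: [495.4, -38.9, 100.9]
tcp_rot: [3.142, 0.0, 1.571]
contact_force: [0.9, 0.5, -1.1]
opening: 0.195
grasp_force: 39.2
```

Emit:
play_rows(dp=[[0,0,0],[0,0,0],[0,0,0],[0,0,0],[0,0,0]], rot=[[0,0,0],[0,0,0],[0,0,0],[0,0,0],[0,0,0]], fingers=0.4)

```text
clock: 10.35
eef_pos: [495.4, -38.9, 100.9]
tcp_rot: [3.142, 0.0, 1.571]
contact_force: [-0.7, 0.9, -0.0]
opening: 0.402
grasp_force: 0.0
```

Emit:
play_rows(dp=[[0,0,-0.3],[0,0,-0.7],[0,0,-1.2],[0,0,-1.7],[0,0,-2.2]], rot=[[0,0,0],[0,0,0],[0,0,0],[0,0,0],[0,0,0]])

```text
clock: 10.77
eef_pos: [495.1, -38.8, 189.7]
tcp_rot: [-3.141, -0.0, 1.571]
contact_force: [0.7, -0.9, 0.5]
opening: 0.396
grasp_force: 0.0
```

Emit:
play_rows(dp=[[0,0,0],[0,0,0],[0,0,0],[0,0,0],[0,0,0]], rot=[[0,0,0],[0,0,0],[0,0,0],[0,0,0],[0,0,0]], fingers=0)

```text
clock: 11.18
eef_pos: [494.7, -38.8, 187.8]
tcp_rot: [-3.14, -0.0, 1.571]
contact_force: [-0.1, 0.1, -0.3]
opening: -0.002
grasp_force: 0.0
```

Run:
```python
from h import *
s=telemetry.sense(); print(s["clock"],s["eef_pos"],s["tcp_rot"],s["contact_force"],s["opening"],s["grasp_force"])
f=optics.grab_frame("wrist"); e=s["eef_pos"]; print(proj(f,[[496,-39.5,128],[544.8,71.4,81]],s)*1.5)
cv2.imwrite("pics/w4.png",cv2.resize(f["color"][:,:,::-1],None,fx=1.5,fy=1.5))
```

```text
11.1833 [494.67013466 -38.82043285 187.81340875] [-3.13966495e+00 -1.44392546e-04  1.57081785e+00] [-0.05782735  0.07125949 -0.27731338] -0.001617681791240026 0.0
[[392.69472462 307.77229452]
 [496.43400411  50.82473969]]
```

View pics/w4.png

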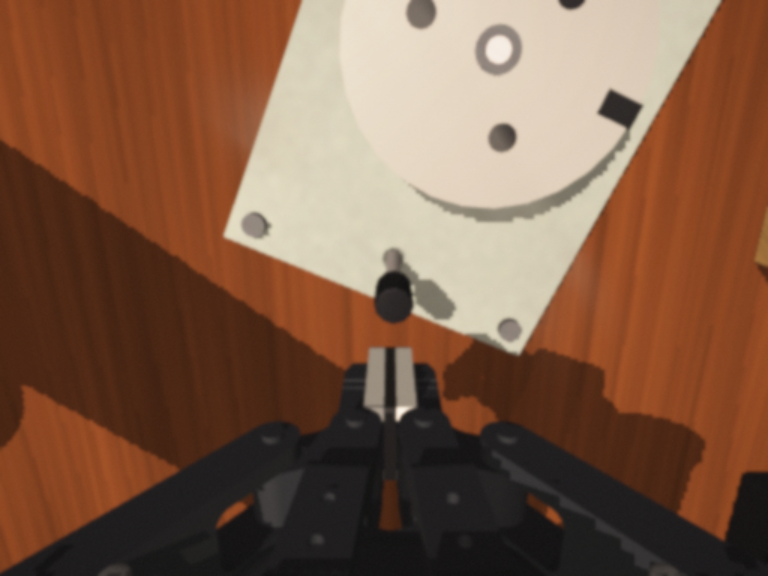

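The parked head top is at (393,305), against (393,308) expected when fully seated, so the pin is stowed. The hub at (498,49) puts the axis at about (545.2,72). Next I go above the start point, on the side towards the robot at 40 mm radius.

Emit:
play_rows(dp=[[0.5,0.05,0],[1.2,0.1,0],[1.9,0.18,0],[2.5,0.26,0],[2.77,0.26,0]], rot=[[0,0,0],[0,0,0],[0,0,0],[0,0,0],[0,0,0]])

```text
clock: 11.65
eef_pos: [506.0, 74.2, 188.4]
tcp_rot: [-3.141, -0.001, 1.572]
contact_force: [-0.9, -0.9, 0.1]
opening: -0.002
grasp_force: 0.0
```

Emit:
play_rows(dp=[[0,0,0.4],[0,0,0.9],[0,0,1.4],[0,0,1.8],[0,0,2.1]], rot=[[0,0,0],[0,0,0],[0,0,0],[0,0,0],[0,0,0]])

```text
clock: 12.07
eef_pos: [504.6, 71.5, 103.0]
tcp_rot: [-3.139, 0.001, 1.571]
contact_force: [-0.1, -0.1, -0.2]
opening: -0.0
grasp_force: 0.0
```

Emit:
play_rows(dp=[[0,0,0.07],[0,0,0.14],[0,0,0.21],[0,0,0.26],[0,0,0.26]], rot=[[0,0,0],[0,0,0],[0,0,0],[0,0,0],[0,0,0]])

```text
clock: 12.48
eef_pos: [506.0, 71.9, 94.7]
tcp_rot: [3.141, -0.0, 1.571]
contact_force: [-0.1, -0.4, 0.3]
opening: 0.002
grasp_force: 0.0
```

Run:
```python
from h import *
s=telemetry.sense(); print(s["clock"],s["eef_pos"],s["tcp_rot"],s["contact_force"],s["opening"])
f=optics.grab_frame("wrist"); e=s["eef_pos"]; g=cv2.cvtColor(f["color"],cv2.COLOR_RGB2GRAY)
print("pred hub z75,81,87",proj(f,[[545.2,72,z] for z in (75,81,87)],s))
cv2.imwrite("pics/w5.png",cv2.resize(f["color"][:,:,::-1],None,fx=1.5,fy=1.5))
```

```text
12.4833 [505.96557208  71.89626584  94.68245763] [ 3.14113825e+00 -2.90980776e-05  1.57080434e+00] [-0.11127255 -0.36066836  0.26402593] 0.0024238405140381064
pred hub z75,81,87 [[330.52850815 230.42933013]
 [332.86407873 235.3763743 ]
 [335.35852779 240.65994387]]
```

View pics/w5.png

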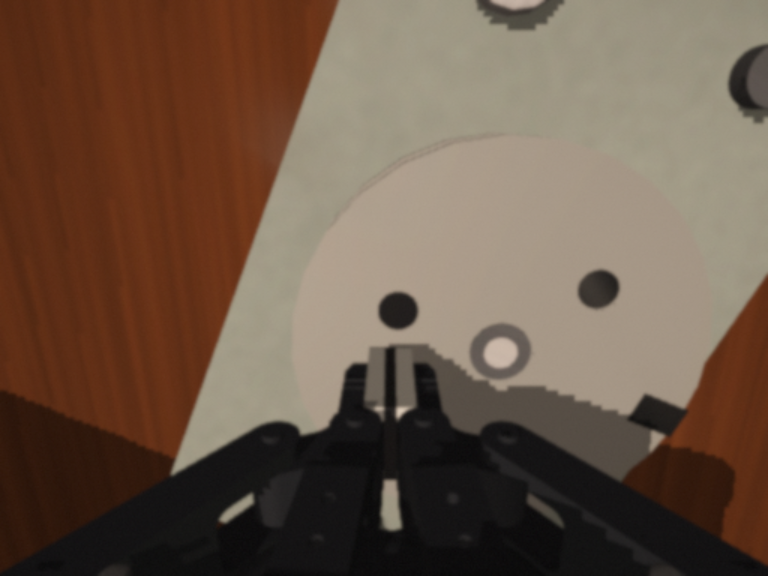

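The hub is at (500,351)/1.5 as predicted. The disc is about 278 px wide, which gives a top height of about 79.5±2 mm. I'll come down to 86 mm and then feel for the face.

Emit:
play_rows(dp=[[-0.0,-0.02,0.04],[0,-0.02,0.08],[0,-0.02,0.12],[0,-0.02,0.16],[0,-0.02,0.2]], rot=[[0,0,0],[0,0,0],[0,0,0],[0,0,0],[0,0,0]])

```text
clock: 12.95
eef_pos: [505.0, 71.9, 86.4]
tcp_rot: [3.142, 0.0, 1.571]
contact_force: [-0.0, -0.2, 0.3]
opening: -0.003
grasp_force: 0.0
```

Emit:
play_rows(dp=[[0,0,0],[0,0,0]], rot=[[0,0,0],[0,0,0]])

```text
clock: 13.12
eef_pos: [504.9, 71.9, 86.3]
tcp_rot: [-3.141, 0.0, 1.571]
contact_force: [-0.4, -0.4, -0.7]
opening: 0.002
grasp_force: 0.0
```

Emit:
play_rows(dp=[[0,0,0.01],[0,0,0.02],[0,0,0.02]], rot=[[0,0,0],[0,0,0],[0,0,0]])

```text
clock: 13.37
eef_pos: [505.0, 71.9, 85.7]
tcp_rot: [3.142, 0.0, 1.571]
contact_force: [0.0, 0.3, -0.4]
opening: 0.0
grasp_force: 0.0
```

Emit:
play_rows(dp=[[0,0,0.01],[0,0,0.02],[0,0,0.02]], rot=[[0,0,0],[0,0,0],[0,0,0]])

```text
clock: 13.62
eef_pos: [504.9, 71.9, 84.8]
tcp_rot: [-3.141, 0.0, 1.571]
contact_force: [0.3, 0.6, -0.2]
opening: -0.001
grasp_force: 0.0
```

Emit:
play_rows(dp=[[0,0,0.01],[0,0,0.02],[0,0,0.02]], rot=[[0,0,0],[0,0,0],[0,0,0]])

```text
clock: 13.87
eef_pos: [504.9, 71.9, 84.0]
tcp_rot: [-3.141, 0.0, 1.571]
contact_force: [0.5, -0.3, -0.2]
opening: -0.002
grasp_force: 0.0
```

Emit:
play_rows(dp=[[0,0,0.01],[0,0,0.02],[0,0,0.02]], rot=[[0,0,0],[0,0,0],[0,0,0]])

```text
clock: 14.12
eef_pos: [504.9, 71.9, 83.2]
tcp_rot: [-3.141, 0.0, 1.571]
contact_force: [0.7, 0.0, 0.6]
opening: 0.004
grasp_force: 0.0
```

Emit:
play_rows(dp=[[0,0,0.01],[0,0,0.02],[0,0,0.02]], rot=[[0,0,0],[0,0,0],[0,0,0]])

```text
clock: 14.37
eef_pos: [504.9, 71.9, 82.4]
tcp_rot: [-3.141, 0.0, 1.571]
contact_force: [-0.3, 0.6, 0.2]
opening: 0.001
grasp_force: 0.0
```

Emit:
play_rows(dp=[[0,0,0.01],[0,0,0.02],[0,0,0.02]], rot=[[0,0,0],[0,0,0],[0,0,0]])

```text
clock: 14.62
eef_pos: [504.9, 71.9, 81.6]
tcp_rot: [-3.141, 0.0, 1.571]
contact_force: [0.0, -0.3, -0.4]
opening: -0.003
grasp_force: 0.0
```

Emit:
play_rows(dp=[[0,0,0.01],[0,0,0.02],[0,0,0.02]], rot=[[0,0,0],[0,0,0],[0,0,0]])

```text
clock: 14.87
eef_pos: [504.9, 71.9, 80.8]
tcp_rot: [-3.142, 0.0, 1.571]
contact_force: [-0.5, -0.4, -0.4]
opening: -0.004
grasp_force: 0.0
```

Emit:
play_rows(dp=[[0,0,0.01],[0,0,0.02],[0,0,0.02]], rot=[[0,0,0],[0,0,0],[0,0,0]])

```text
clock: 15.12
eef_pos: [504.9, 71.9, 80.0]
tcp_rot: [-3.141, 0.0, 1.571]
contact_force: [0.1, 0.1, 0.3]
opening: -0.0
grasp_force: 0.0
```

Emit:
play_rows(dp=[[0,0,0.01],[0,0,0.02],[0,0,0.02]], rot=[[0,0,0],[0,0,0],[0,0,0]])

```text
clock: 15.37
eef_pos: [504.9, 71.9, 79.3]
tcp_rot: [-3.142, 0.0, 1.571]
contact_force: [-1.0, -0.9, 1.3]
opening: -0.002
grasp_force: 0.8
```

Emit:
play_rows(dp=[[0,0,0.01],[0,0,0.02],[0,0,0.02]], rot=[[0,0,0],[0,0,0],[0,0,0]])

```text
clock: 15.62
eef_pos: [504.9, 71.9, 78.6]
tcp_rot: [-3.142, -0.0, 1.571]
contact_force: [-2.0, -0.4, 5.1]
opening: 0.002
grasp_force: 2.6
```

Emit:
play_rows(dp=[[0,0,0.01],[0,0,0.01],[0,0,0.01]], rot=[[0,0,0],[0,0,0],[0,0,0]])

```text
clock: 15.87
eef_pos: [504.8, 71.9, 78.3]
tcp_rot: [-3.141, 0.0, 1.571]
contact_force: [-2.3, -0.4, 5.7]
opening: 0.0
grasp_force: 3.3
```

Run:
```python
import numpy as np
st=[2,4,6,8,10, 12,13,13,13,13]+[13.2]*40
a=180.; cx=cy=0. 
for i in range(0,50,5):
    px,py=cx,cy; out=[]
    for k in range(5):
        a+=st[i+k]; t=np.radians(a)
        x=np.sin(t)-0-px; y=np.cos(t)+1-py
        out.append([round(x,2),round(y,2)])
    cx=px+out[-1][0]; cy=py+out[-1][1]
    print(i//5,round(a-180,1),out)
```

```text
0 30.0 [[np.float64(-0.03), np.float64(0.0)], [np.float64(-0.1), np.float64(0.01)], [np.float64(-0.21), np.float64(0.02)], [np.float64(-0.34), np.float64(0.06)], [np.float64(-0.5), np.float64(0.13)]]
1 94.0 [[np.float64(-0.17), np.float64(0.13)], [np.float64(-0.32), np.float64(0.3)], [np.float64(-0.43), np.float64(0.5)], [np.float64(-0.49), np.float64(0.71)], [np.float64(-0.5), np.float64(0.94)]]
2 160.0 [[np.float64(0.04), np.float64(0.23)], [np.float64(0.14), np.float64(0.44)], [np.float64(0.28), np.float64(0.62)], [np.float64(0.45), np.float64(0.77)], [np.float64(0.66), np.float64(0.87)]]
3 226.0 [[np.float64(0.22), np.float64(0.05)], [np.float64(0.45), np.float64(0.05)], [np.float64(0.68), np.float64(0.0)], [np.float64(0.88), np.float64(-0.1)], [np.float64(1.06), np.float64(-0.25)]]
4 292.0 [[np.float64(0.14), np.float64(-0.18)], [np.float64(0.23), np.float64(-0.39)], [np.float64(0.28), np.float64(-0.61)], [np.float64(0.27), np.float64(-0.84)], [np.float64(0.21), np.float64(-1.06)]]
5 358.0 [[np.float64(-0.11), np.float64(-0.21)], [np.float64(-0.27), np.float64(-0.38)], [np.float
[... 213 characters left out ...]
), np.float64(0.21)], [np.float64(-0.8), np.float64(0.37)], [np.float64(-0.93), np.float64(0.56)]]
7 490.0 [[np.float64(-0.08), np.float64(0.22)], [np.float64(-0.1), np.float64(0.45)], [np.float64(-0.07), np.float64(0.68)], [np.float64(0.01), np.float64(0.89)], [np.float64(0.13), np.float64(1.08)]]
8 556.0 [[np.float64(0.17), np.float64(0.16)], [np.float64(0.37), np.float64(0.28)], [np.float64(0.59), np.float64(0.34)], [np.float64(0.82), np.float64(0.36)], [np.float64(1.05), np.float64(0.32)]]
9 622.0 [[np.float64(0.21), np.float64(-0.09)], [np.float64(0.39), np.float64(-0.22)], [np.float64(0.55), np.float64(-0.4)], [np.float64(0.65), np.float64(-0.6)], [np.float64(0.71), np.float64(-0.82)]]
```

Emit:
play_rows(dp=[[-0.03,0,0],[-0.1,0.01,0],[-0.21,0.02,0],[-0.34,0.06,0],[-0.5,0.13,0]], rot=[[0,0,0],[0,0,0],[0,0,0],[0,0,0],[0,0,0]])

```text
clock: 16.28
eef_pos: [510.6, 52.0, 78.5]
tcp_rot: [3.141, -0.0, 1.571]
contact_force: [-0.3, 0.4, 4.8]
opening: -0.003
grasp_force: 2.7
```

Emit:
play_rows(dp=[[-0.17,0.13,0.005],[-0.32,0.3,0.01],[-0.43,0.5,0.01],[-0.49,0.71,0.01],[-0.5,0.94,0.01]], rot=[[0,0,0],[0,0,0],[0,0,0],[0,0,0],[0,0,0]])

```text
clock: 16.7
eef_pos: [548.6, 31.5, 78.2]
tcp_rot: [3.14, 0.0, 1.57]
contact_force: [-1.5, 0.7, 6.1]
opening: -0.005
grasp_force: 3.3
```

Emit:
play_rows(dp=[[0.04,0.23,0],[0.14,0.44,0],[0.28,0.62,0],[0.45,0.77,0],[0.66,0.87,0]], rot=[[0,0,0],[0,0,0],[0,0,0],[0,0,0],[0,0,0]])

```text
clock: 17.12
eef_pos: [584.0, 58.4, 78.3]
tcp_rot: [3.14, 0.0, 1.571]
contact_force: [0.1, -0.9, 7.6]
opening: -0.005
grasp_force: 3.1
```

Emit:
play_rows(dp=[[0.22,0.05,0],[0.45,0.05,0],[0.68,0.0,0],[0.88,-0.1,0],[1.06,-0.25,0]], rot=[[0,0,0],[0,0,0],[0,0,0],[0,0,0],[0,0,0]])

```text
clock: 17.53
eef_pos: [574.0, 101.3, 78.4]
tcp_rot: [3.139, -0.0, 1.571]
contact_force: [0.6, -0.8, 5.8]
opening: -0.002
grasp_force: 2.9
```

Emit:
play_rows(dp=[[0.14,-0.18,0],[0.23,-0.39,0],[0.28,-0.61,0],[0.27,-0.84,0],[0.21,-1.06,0]], rot=[[0,0,0],[0,0,0],[0,0,0],[0,0,0],[0,0,0]])

```text
clock: 17.95
eef_pos: [530.9, 109.7, 78.4]
tcp_rot: [3.139, -0.001, 1.571]
contact_force: [-0.0, -0.4, 6.3]
opening: -0.006
grasp_force: 2.9
```

Emit:
play_rows(dp=[[-0.11,-0.21,0],[-0.27,-0.38,0],[-0.45,-0.51,0],[-0.67,-0.6,0],[-0.9,-0.63,0]], rot=[[0,0,0],[0,0,0],[0,0,0],[0,0,0],[0,0,0]])

```text
clock: 18.37
eef_pos: [505.2, 73.1, 78.3]
tcp_rot: [3.14, -0.0, 1.571]
contact_force: [0.2, 1.6, 6.7]
opening: 0.0
grasp_force: 3.1
```

Emit:
play_rows(dp=[[-0.22,0.02,0],[-0.44,0.09,0],[-0.64,0.21,0],[-0.8,0.37,0],[-0.93,0.56,0]], rot=[[0,0,0],[0,0,0],[0,0,0],[0,0,0],[0,0,0]])

```text
clock: 18.78
eef_pos: [528.0, 35.4, 78.2]
tcp_rot: [3.141, -0.0, 1.571]
contact_force: [-0.2, 1.3, 6.6]
opening: -0.001
grasp_force: 3.2
```

Emit:
play_rows(dp=[[-0.08,0.22,0],[-0.1,0.45,0],[-0.07,0.68,0],[0.01,0.89,0],[0.13,1.08,0]], rot=[[0,0,0],[0,0,0],[0,0,0],[0,0,0],[0,0,0]])

```text
clock: 19.2
eef_pos: [571.8, 40.9, 78.3]
tcp_rot: [3.14, -0.0, 1.57]
contact_force: [-0.7, -0.2, 6.5]
opening: 0.003
grasp_force: 3.1
```

Emit:
play_rows(dp=[[0.17,0.16,-0.06],[0.37,0.28,-0.3],[0.55,0.34,-0.7],[0.7,0.36,-1.1],[0.75,0.36,-1.3]], rot=[[0,0,0],[0,0,0],[0,0,0],[0,0,0],[0,0,0]])

```text
clock: 19.62
eef_pos: [585.9, 72.4, 131.8]
tcp_rot: [3.14, -0.0, 1.571]
contact_force: [-0.0, -0.5, 0.2]
opening: 0.002
grasp_force: 0.0
```

Run:
```python
from h import *
F=[]
for i in range(40):
    s=telemetry.sense(); f=optics.grab_frame("top"); F.append((s["clock"],f["color"].astype(int)))
print(s["eef_pos"],s["contact_force"])
p=proj(f,[544.9,71.9,79.3])[0]; print(p)
x,y=map(int,p)
print([(round(F[i+1][0],2),round(np.abs(F[i+1][1]-F[i][1])[y-35:y+35,x-35:x+35].mean(),2)) for i in range(39)])
cv2.imwrite("pics/t6.png",np.hstack([cv2.resize(F[k][1][120:245,160:310,::-1].astype(np.uint8),None,fx=2.6,fy=2.6,interpolation=cv2.INTER_CUBIC) for k in (0,39)]))
np.save("F.npy",np.array([q[1] for q in F],np.uint8))
```

```text
[584.9679461   71.13331434 129.68697856] [0.12061484 0.45934285 0.07258346]
[232.46387365 180.07725872]
[(19.67, np.float64(1.59)), (19.72, np.float64(2.16)), (19.77, np.float64(2.03)), (19.82, np.float64(1.66)), (19.87, np.float64(1.4)), (19.92, np.float64(1.22)), (19.97, np.float64(1.17)), (20.02, np.float64(1.06)), (20.07, np.float64(1.01)), (20.12, np.float64(0.96)), (20.17, np.float64(1.04)), (20.22, np.float64(1.0)), (20.27, np.float64(0.93)), (20.32, np.float64(0.86)), (20.37, np.float64(0.84)), (20.42, np.float64(0.88)), (20.47, np.float64(0.82)), (20.52, np.float64(0.82)), (20.57, np.float64(0.79)), (20.62, np.float64(0.75)), (20.67, np.float64(0.78)), (20.72, np.float64(0.74)), (20.77, np.float64(0.74)), (20.82, np.float64(0.73)), (20.87, np.float64(0.73)), (20.92, np.float64(0.74)), (20.97, np.float64(0.76)), (21.02, np.float64(0.75)), (21.07, np.float64(0.72)), (21.12, np.float64(0.74)), (21.17, np.float64(0.75)), (21.22, np.float64(0.74)), (21.27, np.float64(0.72)), (21.32, np.float64(0.73)), (21.37, np.float64(0.72)), (21.42, np.float64(0.73)), (21.47, np.float64(0.72)), (21.52, np.float64(0.72)), (21.57, np.float64(0.74))]
```

View pics/t6.png

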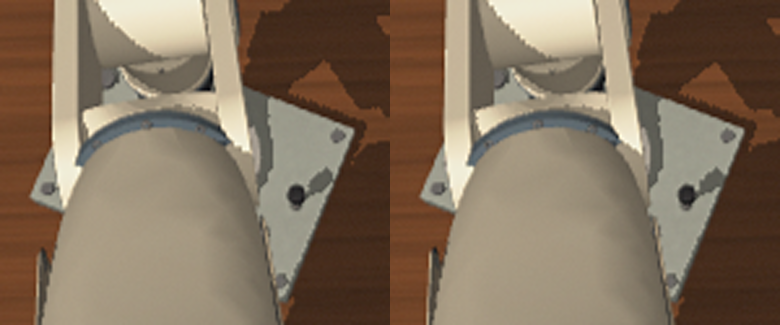

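The arm hides the pulley from the top camera, so I'll rise and read the notch angle with the wrist camera.

Emit:
play_rows(dp=[[0,0,-0.4],[0,0,-1.0],[-0.2,-0.2,-1.7],[-0.6,-0.6,-2.2],[-1.0,-1,-2.5]], rot=[[0,0,0],[0,0,0],[0,0,0],[0,0,0],[0,0,0]])

```text
clock: 22.03
eef_pos: [545.8, 31.1, 232.1]
tcp_rot: [3.138, -0.0, 1.572]
contact_force: [-0.6, -0.8, -0.2]
opening: 0.002
grasp_force: 0.0
```

Emit:
play_rows(dp=[[0,0,0],[0,0,0],[0,0,0],[0,0,0]], rot=[[0,0,0],[0,0,0],[0,0,0],[0,0,0]])

```text
clock: 22.37
eef_pos: [545.1, 31.5, 228.9]
tcp_rot: [-3.141, -0.0, 1.571]
contact_force: [0.2, 0.2, 0.2]
opening: 0.003
grasp_force: 0.0
```

Run:
```python
from h import *
s=telemetry.sense(); f=optics.grab_frame("wrist"); print(s["clock"],s["eef_pos"])
# disc ring profile at r=66 and spots r~35
for rr in (66,):
    a=np.radians(np.arange(0,360,5)); P=np.c_[544.9+rr*np.cos(a),71.9+rr*np.sin(a),79.3+0*a]
    u=proj(f,P,s).round().astype(int); g=cv2.cvtColor(f["color"],cv2.COLOR_RGB2GRAY)
    print([(int(np.degrees(t).round()),int(g[y,x])) if 0<=x<512 and 0<=y<384 else None for t,(x,y) in zip(a,u)])
cv2.imwrite("pics/w7.png",cv2.resize(f["color"][:,:,::-1],None,fx=1.5,fy=1.5))
```

```text
22.3667 [545.11474392  31.52780559 228.92592526]
[(0, 195), (5, 196), (10, 196), (15, 196), (20, 196), (25, 198), (30, 198), (35, 199), (40, 199), (45, 200), (50, 201), (55, 201), (60, 202), (65, 203), (70, 204), (75, 206), (80, 207), (85, 207), (90, 207), (95, 208), (100, 210), (105, 211), (110, 211), (115, 212), (120, 212), (125, 212), (130, 211), (135, 211), (140, 208), (145, 207), (150, 205), (155, 205), (160, 205), (165, 203), (170, 206), (175, 207), (180, 207), (185, 207), (190, 208), (195, 207), (200, 207), (205, 208), (210, 51), (215, 51), (220, 202), (225, 205), (230, 205), (235, 204), (240, 204), (245, 203), (250, 203), (255, 203), (260, 200), (265, 202), (270, 200), (275, 200), (280, 200), (285, 199), (290, 198), (295, 197), (300, 198), (305, 198), (310, 196), (315, 196), (320, 195), (325, 195), (330, 196), (335, 195), (340, 196), (345, 195), (350, 195), (355, 195)]
```

View pics/w7.png

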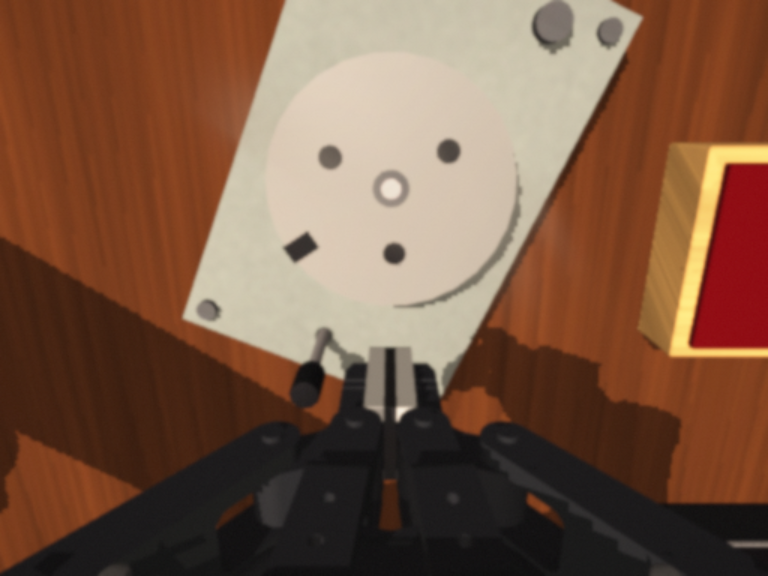

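The notch now sits at 212° in the world frame, having started at -23°. That means the pulley turned 235° + 360° ≈ 595°: the finger carried it about 503° and it ran on about 92°, which fits letting go at 2.8 rad/s. The pin stands upright at (308,385) with its shank in the parking hole at (323,333). Nothing is touching, so I'll hand in.

```bash
python3 -c "
from rig import r
print(r.sign_off())"
```

```text
the job is handed in; nothing more can be done
None
```

I stowed the pin fully down in the parking hole, drew the pulley round about 1.4 turns at 5–8 N and let it run on by itself to rest, then handed in; the turn and run-on (about 595° in all) come from the notch's final angle, as the arm hid the spin from the camera.

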